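# Pop open the green dose box

## Robot

A 6-joint arm with a two-finger parallel gripper is mounted at the origin on the work surface. World frame = base frame: x ahead of the robot, y to its left, z up, the work surface at z = 0. Lengths are in mm, angles in rad, forces in N, time in s.
With the tool pointing down it reaches from about 275 to 1000 mm from the base axis. Payload 8.4 kg.
Tool frame: the origin (TCP) lies at the very end of the fingers, on their centre line; the grasp point (between the pads) lies 19 mm behind it; z points along the fingers, y is the line along which they close (so a half turn about z gives the same grasp; the last joint's range is limited). The gripper opens to 85 mm and grips with 20 to 120 N. Pads are 22 mm wide; open, the fingers measure 114 mm over their backs; the gripper's body (76 mm by 85 mm) begins 54 mm behind the grasp point. The pads swing forward as they close: fully open they stand 13 mm farther back than shut.
Start: joints at [1.122, 0.353, 1.633, -0, 1.155, -0.002], TCP at [270.05, 563.65, 231.281] pointing down, gripper open.
Joint ranges: [-2.63, 2.63], [-0.92, 2.1], [0.06, 2.66], [-1.3, 4.44], [0, 2.69], [-3.02, 3.02]. Speed limits (rad/s): [2.22, 2.22, 2.79, 3.14, 3.14, 3.14].

## Interface

Orientations are given as [roll, pitch, yaw] about the fixed x, y, z axes, in that order (R = Rz(yaw) Ry(pitch) Rx(roll)).
In Python, from rig import r, vision gives the robot as it stands. The module is installed in compiled form; this text tells all that it offers.
- The arm moves only by the tool play_rows, never from a script. Its argument "steps" is a list of rows, each an object with "delta_pos": the shift along the tool's x, y, z in cm, a list of three; "yaw": the turn about the tool's z in rad; "jaw": the opening in per cent of the stroke, from 0 (shut) to 100 (fully open). A call has exactly 8 rows; each row is the pose to reach, as a shift and turn from the pose commanded when the call began, along the tool's axes at that moment; what a row does not reach only later rows make up. A row lasts 1/10 s, in which the tool goes at most 50 mm and 8.59 degrees, less where a joint would pass 70% of its speed; a pose out of reach is approached as far as the arm can. A call with a gripper value outside its range is refused whole. The fingers move at their own pace and stop on an object; "grip_force" is the grip in N (left out, the last holds). Time passes only in rows, so rows that repeat a pose let the fingers close, or fill a call up. It gives the time, the measured TCP pose, the force, the opening and the grip force at its end, in the units of the state.
- r.sense(): the state, without advancing time (a new reading comes with each control period).
- vision.grab_frame(name): name is "side" or "top"; returns (picture, depth): 420x560x3 uint8, red, green, blue; 420x560 float32, mm along the optical axis (not along the pixel's ray), 0 where there is no reading.
- vision.calibration(name): a dict with "mtx" (3x3 intrinsics, pixels), "extrinsics" (4x4, takes a point from camera to world coordinates). Camera axes: x right, y down, z forward; pixel columns grow to the right and rows downward; lengths in mm; the calibration is good to about 2 mm. A picture is of the moment at which its call begins. calibration takes no time and is no camera call.
- r.sign_off(): hands the job in; it is judged then, once.
Trained networks look in the newest picture that a camera, given by its name, has taken for a name from the list of things; names that differ only in an ending like _2 or _b are one class to them, and where a whole thing is asked for, a point or a joint stands for the part that bears it (a point fixed in the world has none). Each returns a list of dicts, best first, with "conf" (0 to 1); they miss things now and then, are a little off and sometimes report something else, mostly with a low value. They report only what shows in the picture. A call takes as long as a camera call.
- vision.cut_out(camera, thing): "region" (420x560 bool, what is visible of it) and "uv" ([column, row] in pixels, amid what is visible of it).
- vision.landmark_of(camera, thing): "uv" ([column, row] in pixels: a listed point, or the origin of a listed thing).
The state is a dict: "clock": time; "qpos": joint angles; "qvel": joint speeds; "joint_efforts": joint torques, N m; "eef_pos": TCP position; "tcp_rot": TCP orientation; "contact_force": force on the tool from outside, world axes, zero at the start; "wrist_torque": the same for the moment, N m; "opening": opening from 0.0 (shut) to 1.0 (fully open); "grasp_force": force on a finger pad.
Only numpy, scipy, OpenCV 4.12 (cv2) and the standard library are available. Lean on these libraries where they do the work, as an engineer would, in place of code of your own. Each camera call takes 0.05 s, during which the arm holds its last target. There are 200 camera calls.

## Task

Open the green-striped dose box on the preparation bench: with closed fingertips press the green pad on its lid down once, gently, until the latch lets go, then raise the fingers and let the lid pop up by itself. Stand clear of it and watch for two seconds that it stays fully open; do not press or push it shut again. Leave the orange box shut and unpressed, and grasp, lift or shift nothing on the bench.

Things in the scene. Friction and masses are not known exactly. Their poses are not given: they have to be found in the camera images.
- box_green: White green-striped dose box, 150 (x, depth) x 130 (y, width) x 90 mm high, fixed to the bench; origin at the centre of its underside. Its -x face is the front. Its top holds a flush grey lid, 88 mm deep x 84 mm wide, hinged at the back (parallel to the box's y), opening upward, with a round green press pad. This is the box to open.
- green_pad (a point): Centre of the top face of the green box's press pad: a disc in green, 24 mm across, standing 8 mm proud of the grey lid, 24 mm back from the lid's front (free) edge and 68 mm from the hinge line; it moves with the lid. Box shut: 98 mm above the work surface.
- green_hinge (a point): Middle of the green box's lid hinge, 87 mm above the work surface, 68 mm behind the pad. The lid's spring pushes up with about 4 N at the pad when shut; pressing it in takes 4 to 7 N, and more only at the stop.
- green_lid (a joint): Opening of the green box's lid, rad: 0 = shut, latched and flush; about 1.2 = popped fully open against its stop; negative = pressed in, at most -0.085 (6 mm at the pad). It is sprung open behind a push latch and cannot be pulled open: pressed in about 4 mm at the pad (-0.06 rad) the latch lets go, and as the finger rises the lid follows it and swings open by itself in about a second.
- green_pawl (a joint): Sliding latch pawl hidden inside the green box, m: 0 = latched; above 0.0035 = let go; the lid as it opens pushes it on beyond 0.011, where friction leaves it. It does not catch again.
- box_orange: White orange-striped dose box, 150 (x, depth) x 130 (y, width) x 90 mm high, fixed to the bench; origin at the centre of its underside. Its -x face is the front. Its top holds a flush grey lid, 88 mm deep x 84 mm wide, hinged at the back (parallel to the box's y), opening upward, with a round orange press pad. Same make as the green one; to be left alone.
- orange_pad (a point): Centre of the top face of the orange box's press pad: a disc in orange, 24 mm across, standing 8 mm proud of the grey lid, 24 mm back from the lid's front (free) edge and 68 mm from the hinge line; it moves with the lid. Box shut: 98 mm above the work surface.
- orange_lid (a joint): Opening of the orange box's lid, rad: 0 = shut, latched and flush; about 1.2 = popped fully open against its stop; negative = pressed in, at most -0.085 (6 mm at the pad). Works as the green one does; must stay shut.
- vial_a: Clear glass vial with a blue cap, 28 mm across, 58 mm high, loose, standing; origin at the centre of its underside. To be left alone.
- vial_b: Amber glass vial with a red cap, 28 mm across, 58 mm high, loose, standing; origin at the centre of its underside. To be left alone.
- spray: White bottle with a blue cap, 64 mm across, 150 mm high, loose; origin at the centre of its underside. To be left alone.
- bowl: Steel bowl, 124 mm across, 45 mm high, loose; origin at the centre of its underside. To be left alone.
- syringe: Clear syringe lying on the bench, about 135 mm long, 34 mm wide at its flange and 26 mm high, its length along its own y, loose; origin at the centre of its underside. To be left alone.

How it is judged:
By the outcome, as a careful person would: the job done as asked, in the order asked, and still so for the second after the job is handed in, with the robot touching nothing.
It also fails if it takes over 38 s, if anything falls off the work surface, if the arm or the gripper's body presses on something with over 40 N, if the wrist force passes 120 N, or if a joint passes its speed limit or range.

## Working session

There is one attempt and no reset: what is moved stays moved. The work goes in short steps, Python scripts to look and compute and a tool call to move; the robot and the scene stay as the last step left them, time stands still between calls to the robot, and variables do not carry over. Pictures are saved under pics/ and viewed, at most 10 in all, crops included, and the job is handed in when it is done.

Besides the shell and the picture viewer there is one more tool, called after "Emit:" as name(argument=value, ...), one argument or row to a line, values as JSON. play_rows: Moves the arm, as the interface text tells. Its arguments: {"type":"object","properties":{"steps":{"type":"array"},"grip_force":{"type":"number"}},"required":["steps"]}

```bash
mkdir -p pics; cat > h.py <<'E'
import numpy as np, cv2
from rig import r, vision
def world(cam,uv,depth=None,z=None):
    c=vision.calibration(cam);K=np.array(c["mtx"]);T=np.array(c["extrinsics"])
    d=np.linalg.inv(K)@np.array([uv[0],uv[1],1.0]); R=T[:3,:3];t=T[:3,3]
    s=depth if depth is not None else (z-t[2])/(R@d)[2]
    return R@(d*s)+t
def tri(u1,u2):
    A=[];B=[]
    for cam,uv in (("side",u1),("top",u2)):
        c=vision.calibration(cam);K=np.array(c["mtx"]);T=np.linalg.inv(np.array(c["extrinsics"]))
        P=K@T[:3]
        for i in (0,1):
            a=uv[i]*P[2]-P[i];A.append(a[:3]);B.append(-a[3])
    return np.linalg.lstsq(np.array(A),np.array(B),rcond=None)[0]
E
python3 - <<'E'
from h import *
ims=[]
for c in ("side","top"):
    im,d=vision.grab_frame(c);ims.append(im[:,:,::-1])
    for n in ("green_pad","orange_pad","green_hinge","box_green"):
        for o in vision.landmark_of(c,n)[:2]:
            u=o["uv"];dd=d[int(u[1]),int(u[0])]
            print(c,n,np.round(u,1),round(o["conf"],2),world(c,u,depth=dd).round(1),world(c,u,z=98).round(1))
    print(np.array(vision.calibration(c)["extrinsics"]).round(2).tolist())
    cv2.imwrite(f"pics/{c}0.png",im[:,:,::-1])
s=r.sense();print(s["clock"],s["eef_pos"],s["tcp_rot"],s["contact_force"],s["opening"])
E
```

```text
side green_pad [282.9 262.9] 0.65 [ 490.9 -220.4   88.1] [ 485.4 -233.2   98. ]
side green_pad [303.4 296.3] 0.17 [ 500.7 -310.6   56.5] [ 478.6 -355.5   98. ]
side orange_pad [220.  174.8] 0.84 [494.4 315.8  87.1] [488.4 291.7  98. ]
side green_hinge [319.  266.6] 0.64 [ 561.5 -262.9   86.1] [ 553.5 -277.4   98. ]
side box_green [304.6 296.5] 0.75 [ 502.4 -313.    57.2] [ 480.5 -357.    98. ]
[[0.92, -0.19, 0.34, 172.08], [-0.39, -0.45, 0.8, -975.75], [0.0, -0.87, -0.48, 671.65], [0.0, 0.0, 0.0, 1.0]]
top green_pad [367.6 243.7] 0.9 [ 497.5 -238.9   98.6] [ 497.5 -239.    98. ]
top orange_pad [168.3 248.2] 0.68 [476.2 274.6 101.7] [476.2 275.4  98. ]
top orange_pad [174.8 233.2] 0.2 [515.3 261.3  90.4] [515.2 259.8  98. ]
top green_hinge [377.5 219.7] 0.56 [ 560.4 -265.4   90.4] [ 560. -264.   98.]
top box_green [368.3 233. ] 0.63 [ 525.3 -241.5   91.7] [ 525.1 -240.5   98. ]
[[0.02, -1.0, 0.06, 491.05], [-1.0, -0.02, 0.01, -20.8], [-0.01, -0.06, -1.0, 1475.86], [0.0, 0.0, 0.0, 1.0]]
0.5 [270.05456141 563.60053749 231.22467867] [-3.14144583e+00  2.10407977e-05  2.69475755e+00] [ 0.24564998 -0.15616209  0.30583036] 1.0013453579879783
```

View pics/top0.png

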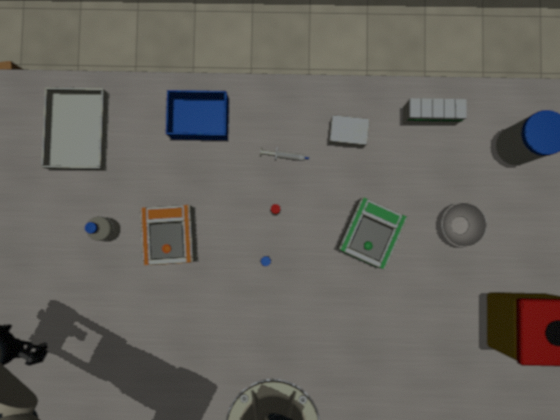

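View pics/side0.png

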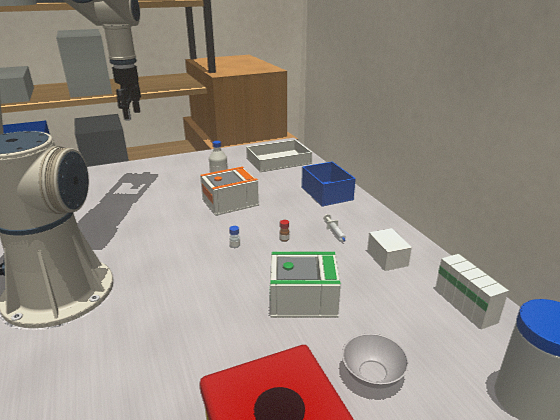

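Top view: green pad at about (367,245), orange pad (167,248). Side view: green pad at about (288,266); the green box's lid is shut. The network was a little off in the side view, so I'll refine the pad by colour.

```bash
cat >> h.py <<'E'
def pad(cam,guess,rad=14):
    im,d=vision.grab_frame(cam)
    hsv=cv2.cvtColor(im,cv2.COLOR_RGB2HSV);m=cv2.inRange(hsv,(45,110,60),(80,255,255))
    n,l,st,ce=cv2.connectedComponentsWithStats(m)
    ok=[i for i in range(1,n) if np.hypot(*(ce[i]-guess))<rad and 8<st[i,4]<200]
    return [(ce[i].round(2),int(st[i,4]),float(np.median(d[l==i]))) for i in ok],im
E
python3 - <<'E'
from h import *
a,_=pad("side",(288,266));b,_=pad("top",(367,245));print(a,b)
for c,l in(("side",a),("top",b)):
    for o in l: print(c,world(c,o[0],depth=o[2]).round(1),world(c,o[0],z=98).round(1))
p=tri(a[0][0],b[0][0]);print(p)
s=r.sense();d=p-s["eef_pos"]
from scipy.spatial.transform import Rotation as Ro
print(Ro.from_euler("xyz",s["tcp_rot"]).inv().apply(d)/10)
E
```

```text
[(array([287.9 , 264.68]), 50, 978.998046875)] [(array([367.67, 245.43]), 49, 1374.42578125)]
side [ 493.7 -242.4   96.9] [ 493.1 -243.8   98. ]
top [ 493.1 -239.3   97.4] [ 493.1 -239.2   98. ]
[ 493.69997032 -239.89680548   95.13609203]
[-54.88939085 -62.80176482  13.61602651]
```

Emit:
play_rows(
  steps=[
    {"delta_pos":[-3,-3.5,0],"yaw":0,"jaw":0},
    {"delta_pos":[-6.5,-7.5,0],"yaw":0,"jaw":0},
    {"delta_pos":[-10,-11.5,0],"yaw":0,"jaw":0},
    {"delta_pos":[-13.5,-15.5,0],"yaw":0,"jaw":0},
    {"delta_pos":[-17,-19.5,0],"yaw":0,"jaw":0},
    {"delta_pos":[-20.5,-23.5,0],"yaw":0,"jaw":0},
    {"delta_pos":[-24,-27.5,0],"yaw":0,"jaw":0},
    {"delta_pos":[-27,-31,0],"yaw":0,"jaw":0},
  ],
  grip_force=20,
)

```text
clock: 1.4
eef_pos: [375.9, 180.1, 231.6]
tcp_rot: [3.141, 0.001, 2.695]
contact_force: [1.0, -0.5, 0.6]
opening: -0.004
grasp_force: 0.0
```

Emit:
play_rows(
  steps=[
    {"delta_pos":[-3,-3.5,0],"yaw":0,"jaw":0},
    {"delta_pos":[-6.5,-7.5,0],"yaw":0,"jaw":0},
    {"delta_pos":[-10,-11.5,0],"yaw":0,"jaw":0},
    {"delta_pos":[-13.5,-15.5,0],"yaw":0,"jaw":0},
    {"delta_pos":[-17,-19.5,0],"yaw":0,"jaw":0},
    {"delta_pos":[-20.5,-23.5,0],"yaw":0,"jaw":0},
    {"delta_pos":[-24,-27.5,0],"yaw":0,"jaw":0},
    {"delta_pos":[-27.5,-31.5,2],"yaw":0,"jaw":0},
  ],
)

```text
clock: 2.2
eef_pos: [482.5, -200.9, 219.5]
tcp_rot: [3.141, 0.004, 2.694]
contact_force: [1.1, 0.2, 0.7]
opening: 0.0
grasp_force: 0.0
```

```bash
cat > st.py <<'E'
from h import *
from scipy.spatial.transform import Rotation as Ro
s=r.sense();p=np.array([493.3,-240.7,98])
print(s["clock"],np.round(s["eef_pos"],1),np.round(s["tcp_rot"],3),np.round(s["contact_force"],2),s["opening"])
print((Ro.from_euler("xyz",s["tcp_rot"]).inv().apply(p-s["eef_pos"])/10).round(2))
E
python3 st.py
```

```text
2.2 [ 482.5 -200.9  219.5] [3.141 0.004 2.694] [1.05 0.18 0.69] 9.63384488677851e-05
[-2.64 -3.13 12.16]
```

Emit:
play_rows(
  steps=[
    {"delta_pos":[-0.4,-0.3,1],"yaw":0,"jaw":0},
    {"delta_pos":[-0.4,-0.3,2.5],"yaw":0,"jaw":0},
    {"delta_pos":[-0.4,-0.3,4],"yaw":0,"jaw":0},
    {"delta_pos":[-0.4,-0.3,5.5],"yaw":0,"jaw":0},
    {"delta_pos":[-0.4,-0.3,7],"yaw":0,"jaw":0},
    {"delta_pos":[-0.4,-0.3,8.5],"yaw":0,"jaw":0},
    {"delta_pos":[-0.4,-0.3,8.5],"yaw":0,"jaw":0},
    {"delta_pos":[-0.4,-0.3,8.5],"yaw":0,"jaw":0},
  ],
)

```text
clock: 3.0
eef_pos: [483.4, -202.1, 133.1]
tcp_rot: [3.142, -0.001, 2.695]
contact_force: [-0.6, 0.3, 1.1]
opening: 0.0
grasp_force: 0.0
```

```bash
python3 st.py; python3 - <<'E'
from h import *
a,im=pad("side",(288,266));print(a)
b,it=pad("top",(367,245));print(b)
x=np.hstack([cv2.resize(im[190:330,220:360],(400,400)),cv2.resize(it[195:295,320:420],(400,400))])
cv2.imwrite("pics/near.png",x[:,:,::-1])
E
```

```text
3.0 [ 483.4 -202.1  133.1] [ 3.142e+00 -1.000e-03  2.695e+00] [-0.58  0.33  1.1 ] 0.00012463301608424998
[-2.57 -3.06  3.5 ]
[(array([288.36, 264.95]), 42, 979.2918701171875)]
[]
```

View pics/near.png

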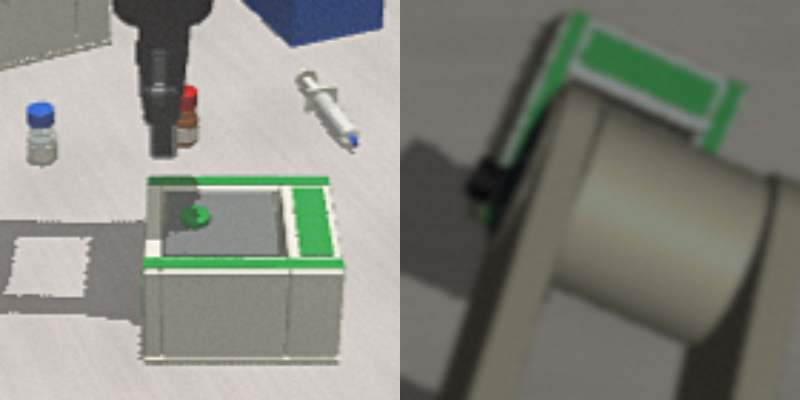

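The left panel (side view) shows the tip short of the pad and towards +y, the pad still free at crop (195,215). I'll correct sideways.

Emit:
play_rows(
  steps=[
    {"delta_pos":[-1,-1.2,0],"yaw":0,"jaw":0},
    {"delta_pos":[-2,-2.4,0],"yaw":0,"jaw":0},
    {"delta_pos":[-2.57,-3.06,0],"yaw":0,"jaw":0},
    {"delta_pos":[-2.57,-3.06,0.7],"yaw":0,"jaw":0},
    {"delta_pos":[-2.57,-3.06,1.5],"yaw":0,"jaw":0},
    {"delta_pos":[-2.57,-3.06,2],"yaw":0,"jaw":0},
    {"delta_pos":[-2.57,-3.06,2],"yaw":0,"jaw":0},
    {"delta_pos":[-2.57,-3.06,2],"yaw":0,"jaw":0},
  ],
)

```text
clock: 3.9
eef_pos: [493.2, -240.8, 112.6]
tcp_rot: [3.142, -0.001, 2.695]
contact_force: [0.6, -0.5, -0.1]
opening: -0.002
grasp_force: 0.0
```

```bash
python3 st.py; python3 - <<'E'
from h import *
a,im=pad("side",(288,266));print(a)
cv2.imwrite("pics/near2.png",cv2.resize(im[210:310,240:340],(500,500))[:,:,::-1])
E
```

```text
3.9 [ 493.2 -240.8  112.6] [ 3.142e+00 -1.000e-03  2.695e+00] [ 0.55 -0.46 -0.07] -0.0020941534073788542
[-0.01  0.01  1.46]
[(array([288.18, 264.85]), 34, 978.666748046875)]
```

View pics/near2.png

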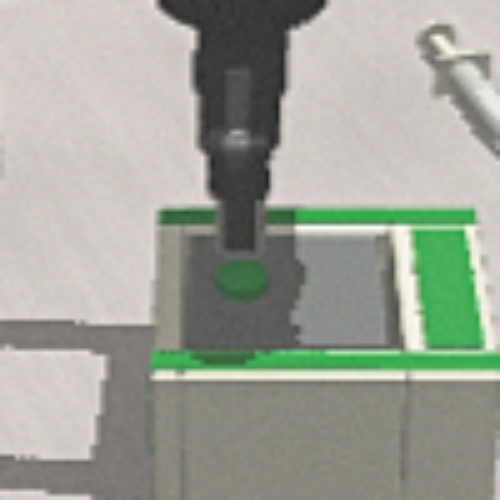

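The tip (crop column 240) sits right above the pad (crop 242,280). Descending slowly.

Emit:
play_rows(
  steps=[
    {"delta_pos":[0,0,0.4],"yaw":0,"jaw":0},
    {"delta_pos":[0,0,0.8],"yaw":0,"jaw":0},
    {"delta_pos":[0,0,1.1],"yaw":0,"jaw":0},
    {"delta_pos":[0,0,1.3],"yaw":0,"jaw":0},
    {"delta_pos":[0,0,1.45],"yaw":0,"jaw":0},
    {"delta_pos":[0,0,1.6],"yaw":0,"jaw":0},
    {"delta_pos":[0,0,1.6],"yaw":0,"jaw":0},
    {"delta_pos":[0,0,1.6],"yaw":0,"jaw":0},
  ],
)

```text
clock: 4.75
eef_pos: [493.2, -241.0, 97.0]
tcp_rot: [3.142, -0.0, 2.695]
contact_force: [-2.9, 1.9, 3.2]
opening: 0.001
grasp_force: 1.9
```

Contact at about z 97–98. Pressing on in by about 4.2 mm.

Emit:
play_rows(
  steps=[
    {"delta_pos":[0,0,0.08],"yaw":0,"jaw":0},
    {"delta_pos":[0,0,0.15],"yaw":0,"jaw":0},
    {"delta_pos":[0,0,0.22],"yaw":0,"jaw":0},
    {"delta_pos":[0,0,0.28],"yaw":0,"jaw":0},
    {"delta_pos":[0,0,0.33],"yaw":0,"jaw":0},
    {"delta_pos":[0,0,0.37],"yaw":0,"jaw":0},
    {"delta_pos":[0,0,0.4],"yaw":0,"jaw":0},
    {"delta_pos":[0,0,0.4],"yaw":0,"jaw":0},
  ],
)

```text
clock: 5.55
eef_pos: [493.4, -241.1, 92.8]
tcp_rot: [-3.142, -0.0, 2.695]
contact_force: [-2.3, 1.2, 3.7]
opening: 0.002
grasp_force: 2.2
```

Emit:
play_rows(
  steps=[
    {"delta_pos":[0,0,0.02],"yaw":0,"jaw":0},
    {"delta_pos":[0,0,0.04],"yaw":0,"jaw":0},
    {"delta_pos":[0,0,0.05],"yaw":0,"jaw":0},
    {"delta_pos":[0,0,0.05],"yaw":0,"jaw":0},
    {"delta_pos":[0,0,0.05],"yaw":0,"jaw":0},
    {"delta_pos":[0,0,0.05],"yaw":0,"jaw":0},
    {"delta_pos":[0,0,0.05],"yaw":0,"jaw":0},
    {"delta_pos":[0,0,0.05],"yaw":0,"jaw":0},
  ],
)

```text
clock: 6.35
eef_pos: [493.5, -241.1, 92.4]
tcp_rot: [3.142, 0.0, 2.695]
contact_force: [-2.7, 1.0, 5.0]
opening: -0.003
grasp_force: 2.2
```

```bash
python3 st.py
```

```text
6.35 [ 493.5 -241.1   92.4] [3.142 0.    2.695] [-2.73  1.03  5.  ] -0.003478915417357154
[ 0.03  0.03 -0.56]
```

Emit:
play_rows(
  steps=[
    {"delta_pos":[0,0,-0.5],"yaw":0,"jaw":0},
    {"delta_pos":[0,0,-2],"yaw":0,"jaw":0},
    {"delta_pos":[0.5,0,-5],"yaw":0,"jaw":0},
    {"delta_pos":[2,0,-8.5],"yaw":0,"jaw":0},
    {"delta_pos":[4,0,-12],"yaw":0,"jaw":0},
    {"delta_pos":[6,0,-15],"yaw":0,"jaw":0},
    {"delta_pos":[8,0,-17],"yaw":0,"jaw":0},
    {"delta_pos":[9,0,-18],"yaw":0,"jaw":0},
  ],
)

```text
clock: 7.15
eef_pos: [412.1, -202.1, 274.5]
tcp_rot: [3.142, 0.003, 2.695]
contact_force: [-0.1, -0.2, 0.0]
opening: 0.002
grasp_force: 0.0
```

Emit:
play_rows(
  steps=[
    {"delta_pos":[1,1,0],"yaw":0,"jaw":0},
    {"delta_pos":[2,4,0],"yaw":0,"jaw":0},
    {"delta_pos":[2,8,0],"yaw":0,"jaw":0},
    {"delta_pos":[2,12,0],"yaw":0,"jaw":0},
    {"delta_pos":[2,16,0],"yaw":0,"jaw":0},
    {"delta_pos":[2,18,0],"yaw":0,"jaw":0},
    {"delta_pos":[2,18,0],"yaw":0,"jaw":0},
    {"delta_pos":[2,18,0],"yaw":0,"jaw":0},
  ],
)

```text
clock: 7.95
eef_pos: [471.6, -30.9, 271.2]
tcp_rot: [-3.141, -0.002, 2.696]
contact_force: [-0.0, -0.1, 0.6]
opening: 0.001
grasp_force: 0.0
```

```bash
python3 - <<'E'
from h import *
x=[]
for c in("side","top"):
    im,_=vision.grab_frame(c);x.append(im)
s=r.sense();print(s["clock"],s["eef_pos"],s["contact_force"])
cv2.imwrite("pics/open1.png",np.hstack([cv2.resize(x[0][190:330,220:360],(400,400)),cv2.resize(x[1][180:310,310:440],(400,400))])[:,:,::-1])
E
```

```text
8.05 [471.42748039 -31.79353106 271.70078738] [-0.03410463 -0.00613234 -0.28577498]
```

View pics/open1.png

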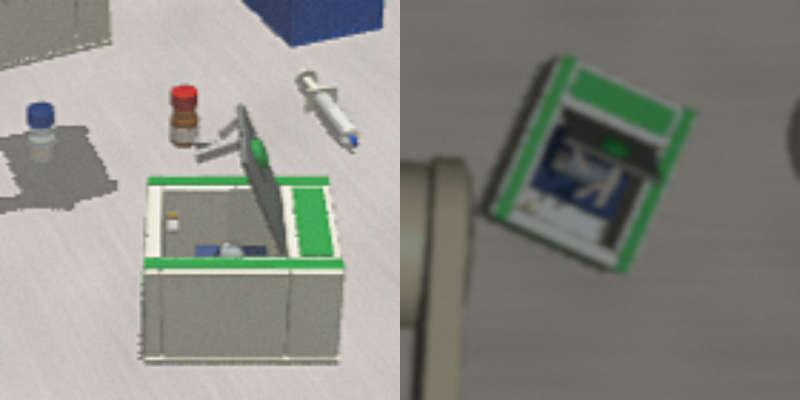

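The lid stands open, with its free edge at crop (240,108) in the side view and the vials where they were. Now holding still for more than two seconds.

Emit:
play_rows(
  steps=[
    {"delta_pos":[0,0,0],"yaw":0,"jaw":0},
    {"delta_pos":[0,0,0],"yaw":0,"jaw":0},
    {"delta_pos":[0,0,0],"yaw":0,"jaw":0},
    {"delta_pos":[0,0,0],"yaw":0,"jaw":0},
    {"delta_pos":[0,0,0],"yaw":0,"jaw":0},
    {"delta_pos":[0,0,0],"yaw":0,"jaw":0},
    {"delta_pos":[0,0,0],"yaw":0,"jaw":0},
    {"delta_pos":[0,0,0],"yaw":0,"jaw":0},
  ],
)

```text
clock: 8.85
eef_pos: [472.0, -31.3, 272.4]
tcp_rot: [-3.142, 0.0, 2.695]
contact_force: [-0.2, -0.1, -0.7]
opening: 0.002
grasp_force: 0.0
```

Emit:
play_rows(
  steps=[
    {"delta_pos":[0,0,0],"yaw":0,"jaw":0},
    {"delta_pos":[0,0,0],"yaw":0,"jaw":0},
    {"delta_pos":[0,0,0],"yaw":0,"jaw":0},
    {"delta_pos":[0,0,0],"yaw":0,"jaw":0},
    {"delta_pos":[0,0,0],"yaw":0,"jaw":0},
    {"delta_pos":[0,0,0],"yaw":0,"jaw":0},
    {"delta_pos":[0,0,0],"yaw":0,"jaw":0},
    {"delta_pos":[0,0,0],"yaw":0,"jaw":0},
  ],
)

```text
clock: 9.65
eef_pos: [472.0, -31.3, 272.4]
tcp_rot: [-3.142, 0.0, 2.695]
contact_force: [-0.8, -0.1, -0.1]
opening: -0.002
grasp_force: 0.0
```

Emit:
play_rows(
  steps=[
    {"delta_pos":[0,0,0],"yaw":0,"jaw":0},
    {"delta_pos":[0,0,0],"yaw":0,"jaw":0},
    {"delta_pos":[0,0,0],"yaw":0,"jaw":0},
    {"delta_pos":[0,0,0],"yaw":0,"jaw":0},
    {"delta_pos":[0,0,0],"yaw":0,"jaw":0},
    {"delta_pos":[0,0,0],"yaw":0,"jaw":0},
    {"delta_pos":[0,0,0],"yaw":0,"jaw":0},
    {"delta_pos":[0,0,0],"yaw":0,"jaw":0},
  ],
)

```text
clock: 10.45
eef_pos: [472.0, -31.3, 272.4]
tcp_rot: [-3.142, -0.0, 2.695]
contact_force: [0.5, 0.5, 0.1]
opening: -0.004
grasp_force: 0.0
```

Emit:
play_rows(
  steps=[
    {"delta_pos":[0,0,0],"yaw":0,"jaw":0},
    {"delta_pos":[0,0,0],"yaw":0,"jaw":0},
    {"delta_pos":[0,0,0],"yaw":0,"jaw":0},
    {"delta_pos":[0,0,0],"yaw":0,"jaw":0},
    {"delta_pos":[0,0,0],"yaw":0,"jaw":0},
    {"delta_pos":[0,0,0],"yaw":0,"jaw":0},
    {"delta_pos":[0,0,0],"yaw":0,"jaw":0},
    {"delta_pos":[0,0,0],"yaw":0,"jaw":0},
  ],
)

```text
clock: 11.25
eef_pos: [472.0, -31.3, 272.4]
tcp_rot: [3.142, 0.0, 2.695]
contact_force: [0.3, 0.4, -0.3]
opening: -0.0
grasp_force: 0.0
```

```bash
python3 - <<'E'
from h import *
im,d=vision.grab_frame("side")
cv2.imwrite("pics/open2.png",im[:,:,::-1])
a,_=pad("side",(310,244),18);h=np.array([557,-265,87])
for o in a:
    p=world("side",o[0],depth=o[2]);print(o,p.round(1))
s=r.sense();print(s["clock"],s["eef_pos"])
E
```

```text
(array([310.23, 242.37]), 30, 946.2261352539062) [ 536.4 -264.4  158.3]
11.35 [471.99283051 -31.27843277 272.41382117]
```

View pics/open2.png

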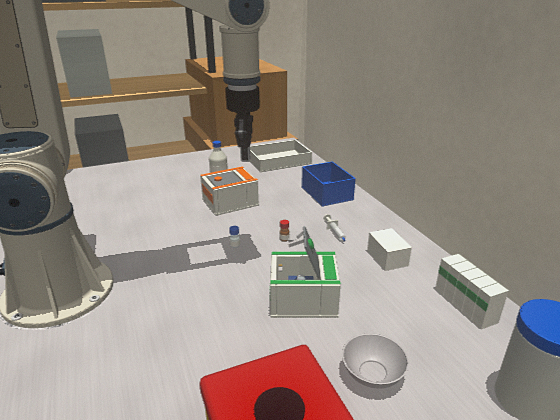

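The lid is still open at (310,242), with its pad at z≈158 mm, where about 154 is expected fully open. The orange box is shut and nothing has moved.

```bash
python3 -c "
from rig import r
print(r.sign_off())"
```

```text
the job is handed in; nothing more can be done
None
```

The green box was opened with one gentle press (about 5 N measured at the end) and its lid stayed fully open for over three seconds with the arm clear; the orange box is still shut, nothing else appears to have moved, and the job is handed in.

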